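Take the cup off its hook and nest it in its twin

TASK

We are clearing the hook rack on the workbench. Lift the stepped aluminium cup up and off its hook, then lower it gently, upright, into the matching cup standing on the bench, until its shoulder sits fully home on that cup's rim, and let go. Keep the standing cup upright where it is, and leave the two straight-sided tins and the mallet alone.

Things in the scene. Friction and masses are not known exactly. Their poses are not given: they have to be found in the camera images.
- cup: Aluminium cup, 80 mm tall, open top, origin at centre of underside, z up its axis: straight band 64 mm diameter from 48 to 80 mm height (wall 3.5 mm), a shoulder, then a taper from 52 mm at 48 mm height to 34 mm at the underside. Flat eye on its +x side, reaching 52 mm from the axis. 170 g. Hangs upright by the eye on one of two hooks, underside 60 mm above the bench; must rise 24 mm to clear.
- twin: The matching cup, same shape, size and origin as cup, standing on the bench, turned at random. When the other is fully home in it, that one's shoulder rests on this one's rim and the two undersides are 32 mm apart in height; about 2 mm radial play.
- cup_eye (a point): Centre of the eye opening of cup at the eye's underside: 39 mm from the cup's axis on its +x side, 64 mm above its underside. The eye is 8 mm thick and 40 mm wide; its opening is 14 mm radially by 28 mm.
- rack: Fixed plywood rack: board 300 long (y), 18 thick, 170 mm tall on a foot 16 mm high. Origin: bench level, mid-length, on the hook-side face; hooks on its -x side, facing roughly away from the robot. Two upturned flat hooks at y = +80, -80 mm: tongues 20 mm wide, 16 to 21 mm out, 124 to 148 mm high. Cup axis hangs 62 mm out. Bump rail 54 to 74 mm high, 43 mm out.
- narrow_tin: Bystander: narrow straight steel tin, 40 mm diameter, 78 mm tall, hanging by a like eye on the rack's other hook. Origin: centre of underside.
- wide_tin: Bystander: wide straight steel tin without an eye, 84 mm diameter, 70 mm tall, open, standing on the bench. Origin: centre of underside.
- mallet: Bystander: wooden mallet lying on the bench; head 60 x 115 mm, 60 mm high, handle 195 mm long to -x. Origin: under the head's centre.
Not all that is in view belongs to the job. What is shaped like the cup but green or red is not meant.

How it is judged:
By the outcome, as a careful person would: the job done as asked, in the order asked, and still so for the second after the job is handed in, with the robot touching nothing.
It also fails if it takes over 45 s, if anything falls off the work surface, if the arm or the gripper's body presses on something with over 40 N, if the wrist force passes 120 N, or if a joint passes its speed limit or range.

ROBOT

A 6-joint arm with a two-finger parallel gripper is mounted at the origin on the work surface. World frame = base frame: x ahead of the robot, y to its left, z up, the work surface at z = 0. Lengths are in m, angles in rad, forces in N, time in s.
With the tool pointing down it reaches from about 0.35 to 0.875 m from the base axis. Payload 4.2 kg.
Tool frame: the origin (TCP) lies where the fingers leave the gripper's body, on its centre line; the fingertips stand 70 mm ahead of it and the grasp point (between the pads) lies 51 mm ahead of it; z points along the fingers, y is the line along which they close (so a half turn about z gives the same grasp; the last joint's range is limited). The gripper opens to 87 mm and grips with 3 to 60 N. Pads are 19 mm wide; open, the fingers measure 117 mm over their backs; the gripper's body (75 mm by 190 mm) begins 51 mm behind the grasp point.
Start: joints at [-1.06, 0.385, 0.008, 0, -1.194, -0.259], TCP at [0.156, -0.605, 0.292] pointing down, gripper open.
Joint ranges: [-3.14, 3.14], [-1.21, 2.06], [-1.07, 1.41], [-3.16, 2.05], [-2.99, -0.16], [-3.1, 3.1]. Speed limits (rad/s): [2.79, 2.79, 3.14, 3.14, 3.14, 3.14].

INTERFACE

Orientations are given as [roll, pitch, yaw] about the fixed x, y, z axes, in that order (R = Rz(yaw) Ry(pitch) Rx(roll)).
In Python, from cell import get_obs, snapshot, calibration, close_job gives the robot as it stands.
- The arm moves only by the tool carry_out, never from a script. Its argument "deltas" is a list that holds one entry, the list of rows, each a list of 7 numbers: the opening, from -1 (shut) to 1 (fully open), then the shift along the tool's x, y, z as a fraction of full scale, then the turn, a rotation vector about the tool's x, y, z as a fraction of full scale. A call has 1 to 20 rows; each row shifts and turns the commanded pose from where the row before left it, along the tool's axes as they then stand; what a row does not reach is not made up. Full scale, the value 1, is 0.1 m for a shift and 180 degrees for a turn. A row lasts 1/8 s, in which the tool goes at most 62.5 mm and 10.7 degrees, less where a joint would pass 70% of its speed; a pose out of reach is approached as far as the arm can. A call with a number of a shift or a turn outside -1 to 1 is refused whole. A call with a gripper value outside its range is refused whole. The fingers move at their own pace and stop on an object; "squeeze" is the grip in N (left out, the last holds). Time passes only in rows, so rows that do not move let the fingers close. It gives the time, the measured TCP pose, the force, the opening and the grip force at its end, in the units of the state.
- get_obs(): the state, without advancing time (a new reading comes with each control period).
- snapshot(name): name is "scene" or "top" or "wrist"; returns the picture (420x560x3 uint8, red, green, blue); there is no depth.
- calibration(name): a dict with "fx", "fy", "cx", "cy" (pixels), "rvec" (rotation vector, rad) and "tvec" (3), from world to camera coordinates, as OpenCV has them. Camera axes: x right, y down, z forward; pixel columns grow to the right and rows downward; lengths in m; the calibration is good to about 2 mm. A picture is of the moment at which its call begins: read the wrist's pose just before it. calibration takes no time and is no camera call; for the wrist camera it gives the pose at the moment of the call.
- close_job(): hands the job in; it is judged then, once.
The state is a dict: "clock": time; "joint_positions": joint angles; "joint_velocities": joint speeds; "joint_torque": joint torques, N m; "ee_pos": TCP position; "tcp_rot": TCP orientation; "wrist_force": force on the tool from outside, world axes, zero at the start; "wrist_torque": the same for the moment, N m; "gripper_width": finger opening in m; "finger_force": force on a finger pad.
Only numpy, scipy, OpenCV 4.12 (cv2) and the standard library are available. Lean on these libraries where they do the work, as an engineer would, in place of code of your own. Each camera call takes 0.05 s, during which the arm holds its last target. There are 200 camera calls.

## Working session

There is one attempt and no reset: what is moved stays moved. The work goes in short steps, Python scripts to look and compute and a tool call to move; the robot and the scene stay as the last step left them, time stands still between calls to the robot, and variables do not carry over. Pictures are saved under pics/ and viewed, at most 10 in all, crops included, and the job is handed in when it is done.

Besides the shell and the picture viewer there is one more tool, called in YAML: its name, and indented under it one key for each argument. carry_out: Moves the arm, as the interface text tells. Shift numbers are shares of 0.1 m and turn numbers shares of 180 degrees, none past 1 either way. Its arguments: {"type":"object","properties":{"deltas":{"type":"array"},"squeeze":{"type":"number"}},"required":["deltas"]}

```bash
mkdir -p pics
python3 - <<'E'
from cell import *
import cv2,numpy as np
o=get_obs();print(o)
ims=[snapshot(n) for n in("scene","top")]
for n,i in zip(("scene","top"),ims):
    cv2.imwrite(f"pics/{n}0.png",i[:,:,::-1]);print(n,calibration(n))
E
```

```text
{'clock': 0.0, 'joint_positions': array([-1.06038993e+00,  3.85573864e-01,  6.61596000e-03, -4.95746443e-04,
       -1.19399930e+00, -2.58624408e-01]), 'joint_velocities': array([ 0.00029927, -0.00113576, -0.00132579, -0.00205422, -0.00045906,
        0.00161487]), 'joint_torque': array([ 1.11759124e-03, -3.90672469e+01,  1.87408233e+01,  4.22004864e+00,
        1.09306609e-02, -1.97121053e-04]), 'ee_pos': array([ 0.15563131, -0.60484553,  0.29114561]), 'tcp_rot': array([ 3.13938581e+00, -1.07399804e-04, -2.88999346e+00]), 'wrist_force': array([ 0.20299812, -1.06697258,  0.21778013]), 'wrist_torque': array([ 0.00356732, -0.03867972, -0.0299421 ]), 'finger_force': 0.0, 'gripper_width': 0.0874212425051899}
scene {'fx': 492.3466450643876, 'fy': 492.3466450643876, 'cx': 274.5014711646786, 'cy': 210.6301843708168, 'rvec': array([ 1.39333828,  2.25398805, -0.81426122]), 'tvec': array([ 0.25685559, -0.33285685,  1.59431786])}
top {'fx': 401.3029064690884, 'fy': 401.3029064690884, 'cx': 280.0218203373913, 'cy': 205.54004959464652, 'rvec': array([ 2.10125385, -2.15238092,  0.15135897]), 'tvec': array([0.01417746, 0.600874  , 0.91833747])}
```

View pics/scene0.png

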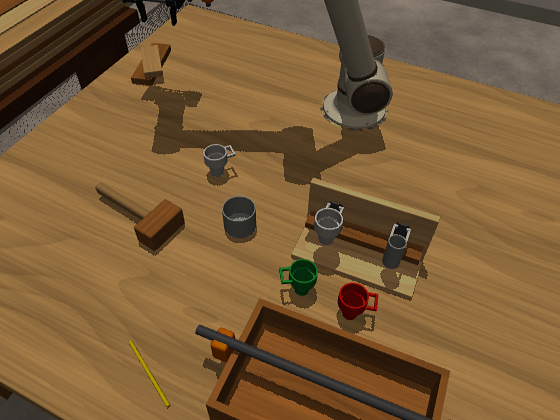

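View pics/top0.png

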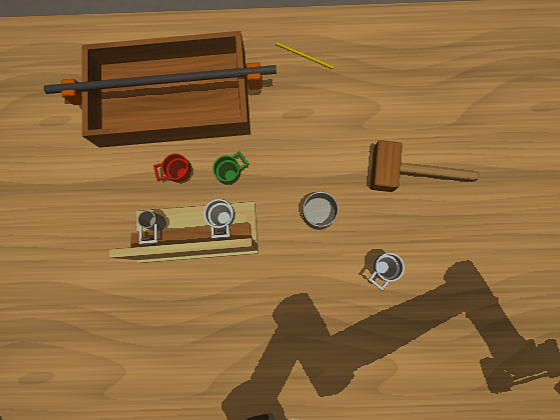

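The top view shows the hung cup's rim at about (219,213) and the twin's rim at (389,267). In the scene view they are at about (328,222) and (216,153). Next I'll get coarse positions by triangulation.

```bash
cat > h.py <<'E'
import cv2,numpy as np
from cell import *
def ray(c,uv):
    R=cv2.Rodrigues(c["rvec"])[0]
    d=R.T@np.array([(uv[0]-c["cx"])/c["fx"],(uv[1]-c["cy"])/c["fy"],1]); return -R.T@c["tvec"],d/np.linalg.norm(d)
def plane(c,uv,z):
    o,d=ray(c,uv);return o+d*(z-o[2])/d[2]
def tri(obs):
    A=np.zeros((3,3));b=np.zeros(3)
    for c,uv in obs:
        o,d=ray(c,uv);P=np.eye(3)-np.outer(d,d);A+=P;b+=P@o
    X=np.linalg.solve(A,b)
    return X,[round(1e3*np.linalg.norm(np.cross(X-ray(c,uv)[0],ray(c,uv)[1])),1) for c,uv in obs]
E
python3 - <<'E'
from h import *
s,t=calibration("scene"),calibration("top")
print(tri([(s,(328,221)),(t,(219,213))]),tri([(s,(216,153)),(t,(389,267))]))
print("tin",tri([(s,(239,212)),(t,(319,208))]))
for uv in((110,253),(256,243)):print(plane(t,uv,.17),plane(t,uv,.186))
print("scene board top far edge",[plane(s,uv,.18) for uv in((311,181),(438,216))])
print(plane(t,(220,214),.14),plane(t,(389,267),.08))
w=calibration("wrist");R=cv2.Rodrigues(w["rvec"])[0];print(-R.T@w["tvec"],R)
a,b=[cv2.imread(f"pics/{n}0.png") for n in("top","scene")]
c=np.hstack([cv2.resize(a[180:300,130:260],None,fx=3,fy=3),cv2.resize(a[235:310,350:420],None,fx=4.8,fy=4.8,interpolation=2)])
cv2.imwrite("pics/crop.png",cv2.resize(c,(c.shape[1],c.shape[0])));print(c.shape)
E
```

```text
(array([0.57475788, 0.1336328 , 0.12830662]), [np.float64(0.1), np.float64(0.1)]) (array([ 0.44837501, -0.24485174,  0.07328024]), [np.float64(1.0), np.float64(1.0)])
tin (array([ 0.59155855, -0.09325132,  0.05595553]), [np.float64(0.0), np.float64(0.0)])
[0.49007289 0.35417122 0.17      ] [0.48918849 0.34701914 0.186     ]
[0.50363772 0.04905679 0.17      ] [0.50249294 0.04776136 0.186     ]
scene board top far edge [array([0.5233327 , 0.06512844, 0.18      ]), array([0.49458084, 0.35395142, 0.18      ])]
[0.57078436 0.12932333 0.14      ] [ 0.44873749 -0.24420133  0.08      ]
[ 0.08852807 -0.62178352  0.38422022] [[-0.2492206   0.96844511  0.00177846]
 [ 0.93732854  0.24075044  0.25190164]
 [ 0.24352475  0.06444608 -0.96775121]]
(360, 726, 3)
```

View pics/crop.png

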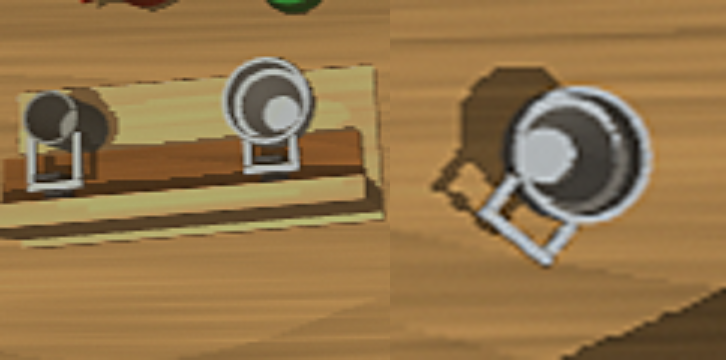

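carry_out:
  deltas:
    - [[1,0,0,0,0,0,0.057],[1,-0.265,0.283,0,0,0,0],[1,-0.265,0.283,0,0,0,0],[1,-0.265,0.283,0,0,0,0],[1,-0.265,0.283,0,0,0,0],[1,-0.265,0.283,0,0,0,0],[1,-0.265,0.283,0,0,0,0],[1,-0.265,0.283,0,0,0,0],[1,-0.265,0.283,0,0,0,0],[1,-0.265,0.283,0,0,0,0],[1,-0.265,0.283,0,0,0,0],[1,-0.265,0.283,0,0,0,0],[1,-0.265,0.283,0,0,0,0],[1,0,0,0,0,0,0],[1,0,0,0,0,0,0]]

```text
clock: 1.98
ee_pos: [0.4478, -0.2435, 0.2919]
tcp_rot: [3.141, -0.001, -3.069]
wrist_force: [0.5, -0.4, 0.8]
gripper_width: 0.0872
finger_force: 0.0
```

Run:
```python
from h import *
import pickle
o=get_obs();c=calibration("wrist");i=snapshot("wrist")
print(o["clock"],o["ee_pos"],o["tcp_rot"],o["wrist_force"],o["joint_positions"])
cv2.imwrite("pics/w1.png",i[:,:,::-1]);pickle.dump(c,open("w1.pkl","wb"))
```

```text
1.975 [ 0.44782229 -0.24348249  0.29187496] [ 3.14122302e+00 -1.07129749e-03 -3.06867969e+00] [ 0.50859884 -0.43887335  0.81855576] [-1.79167056e-01  1.89002204e-01 -2.69759287e-01 -1.01156960e-04
 -1.11316447e+00 -1.31867176e+00]
```

View pics/w1.png

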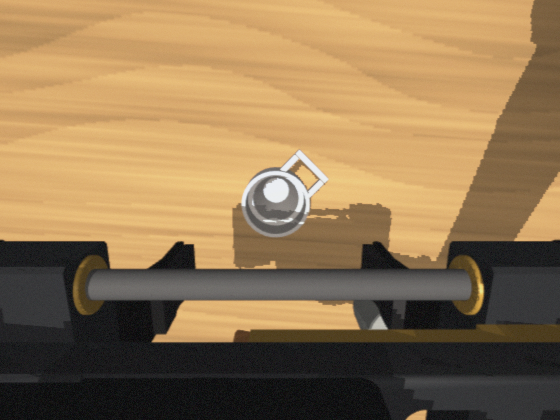

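The wrist view shows the twin's rim centred at about (276,201), with its eye pointing up and right. Next I'll move over the hung cup.

carry_out:
  deltas:
    - [[1,-0.15,0.365,0,0,0,0],[1,-0.15,0.365,0,0,0,0],[1,-0.15,0.365,0,0,0,0],[1,-0.15,0.365,0,0,0,0],[1,-0.15,0.365,0,0,0,0],[1,-0.15,0.365,0,0,0,0],[1,-0.15,0.365,0,0,0,0],[1,-0.15,0.365,0,0,0,0],[1,-0.15,0.365,0,0,0,0],[1,-0.15,0.365,0,0,0,0],[1,0,0,0,0,0,0],[1,0,0,0,0,0,0]]

```text
clock: 3.52
ee_pos: [0.5711, 0.1304, 0.292]
tcp_rot: [-3.141, -0.001, -3.07]
wrist_force: [0.1, -0.2, -0.3]
gripper_width: 0.0869
finger_force: 0.0
```

Run:
```python
from h import *
import pickle
o=get_obs();c=calibration("wrist");i=snapshot("wrist")
print(o["clock"],o["ee_pos"],o["tcp_rot"],o["wrist_force"],o["joint_positions"])
cv2.imwrite("pics/w2.png",i[:,:,::-1]);pickle.dump(c,open("w2.pkl","wb"))
a=cv2.imread("pics/w1.png")[140:250,220:345]
b=i[90:270,180:380,::-1]
cv2.imwrite("pics/wc.png",np.hstack([cv2.resize(a,(400,352),interpolation=0),cv2.resize(b,(391,352),interpolation=0)]))
```

```text
3.525 [0.57107065 0.13035417 0.29196597] [-3.14118253e+00 -9.81532334e-04 -3.07000321e+00] [ 0.120413   -0.19377276 -0.34593211] [ 5.00713799e-01  3.18757489e-01 -9.16989554e-02 -3.86487595e-05
 -1.16140306e+00 -1.99990507e+00]
```

View pics/w2.png

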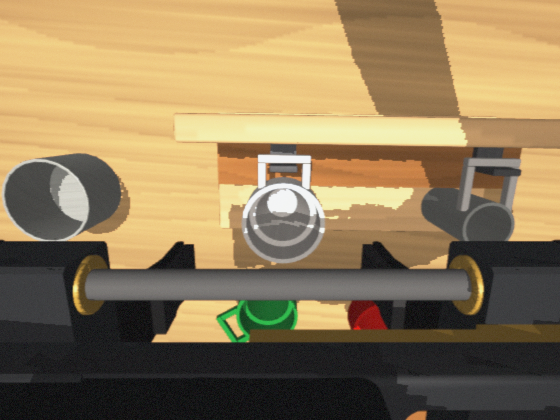

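View pics/wc.png

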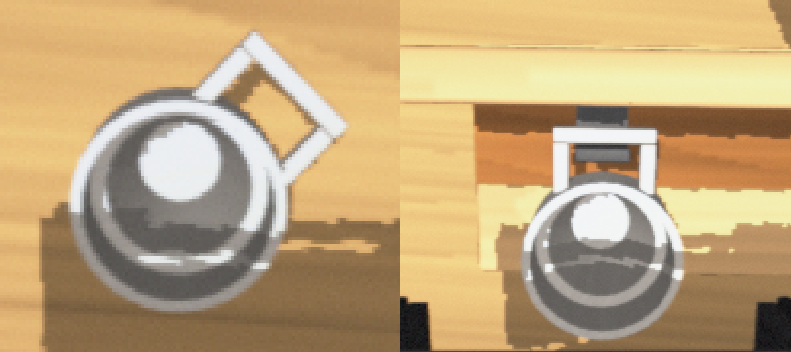

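The enlarged crops put the twin's rim at about (276,204) in w1 and the hung cup's rim at about (284,223) in w2. The eye bar and board are parallel to the tool's y axis within 1°. Next I'll fit the rims and triangulate.

Run:
```python
from h import *
import pickle
def rim(f,c,r,a0=0,a1=180):
    hsv=cv2.cvtColor(cv2.resize(cv2.imread(f),None,fx=4,fy=4,interpolation=cv2.INTER_CUBIC),cv2.COLOR_BGR2HSV)
    m=(hsv[:,:,1]<75)
    p=[]
    for a in np.radians(np.arange(a0,a1,4)):
        rr=np.arange(.6*r,1.3*r,.125)
        u=c[0]+rr*np.cos(a);v=c[1]+rr*np.sin(a)
        k=m[np.round(v*4+1.5).astype(int),np.round(u*4+1.5).astype(int)]
        j=np.where(k)[0]
        if len(j):p.append((u[j[-1]],v[j[-1]]))
    p=np.array(p,np.float32)
    # robust ellipse
    for _ in range(3):
        A=np.c_[2*p,np.ones(len(p))];s=np.linalg.lstsq(A,(p**2).sum(1),rcond=None)[0]
        R=np.sqrt(s[2]+s[0]**2+s[1]**2);e=abs(np.hypot(*(p-s[:2]).T)-R);p=p[e<max(1,2*np.median(e))]
    return s[:2],R,e.max(),len(p),cv2.fitEllipse(p)
w1,w2=[pickle.load(open(f"w{k}.pkl","rb")) for k in(1,2)]
t,s=calibration("top"),calibration("scene")
for n,W,f,g,tc,a in(("twin",w1,"w1",(276.2,204.1),(389,267),(-20,200)),("cup",w2,"w2",(284,223),(219,213),(-10,190))):
    rw=rim(f"pics/{f}.png",g,35 if n=="twin" else 41,*a)
    print(n,rw)
    rt=rim("pics/top0.png",tc,15,*((-190,10) if n=="cup" else (-100,80)));print(" top",rt)
    c=rw[0]
    print(" tri",tri([(W,c),(t,rt[0])]), "size depth",W["fx"]*.032/rw[1])
    for z in(.08,.13,.14,.15):print("  z",z,plane(W,c,z),plane(t,rt[0],z))
for y in(0,1):
    p=[plane(w2,uv,.186) for uv in(((176,115),(555,120)),((176,141),(555,148)))[y]];d=p[0]-p[1];print("board yaw",np.degrees(np.arctan2(d[0],-d[1])),p)
```

```text
twin (array([275.40610877, 202.28603905]), np.float64(34.7534106064641), np.float64(0.37456803031197694), 41, ((275.66790771484375, 202.0758514404297), (69.41382598876953, 70.31549072265625), 45.0933723449707))
 top (array([389.65516453, 267.00375192]), np.float64(14.41457188260987), np.float64(0.3451440001480499), 45, ((389.4847717285156, 266.7967834472656), (28.391956329345703, 29.595373153686523), 118.2317123413086))
 tri (array([ 0.44840004, -0.24555593,  0.07935815]), [np.float64(0.4), np.float64(0.4)]) size depth 0.30593657384948897
  z 0.08 [ 0.44794065 -0.24530304  0.08      ] [ 0.44869607 -0.24567362  0.08      ]
  z 0.13 [ 0.43659793 -0.24577292  0.13      ] [ 0.44844173 -0.23337101  0.13      ]
  z 0.14 [ 0.43432939 -0.2458669   0.14      ] [ 0.44839086 -0.23091049  0.14      ]
  z 0.15 [ 0.43206085 -0.24596088  0.15      ] [ 0.44834    -0.22844997  0.15      ]
cup (array([283.3723822 , 234.61539517]), np.float64(41.18859492771187), np.float64(5.636505321802197), 31, ((282.7811584472656, 222.99952697753906), (82.8419418334961, 109.57513427734375), 176.51756286621094))
 top
[... 186 characters left out ...]
836), 179.34373474121094))
 tri (array([0.5696734 , 0.13100128, 0.17090097]), [np.float64(4.5), np.float64(4.5)]) size depth 0.25813794787577554
  z 0.08 [0.6025762  0.13827925 0.08      ] [0.58034715 0.14320917 0.08      ]
  z 0.13 [0.58608896 0.13623819 0.13      ] [0.5729654  0.13445817 0.13      ]
  z 0.14 [0.58279151 0.13582997 0.14      ] [0.57148905 0.13270797 0.14      ]
  z 0.15 [0.57949406 0.13542176 0.15      ] [0.57001269 0.13095777 0.15      ]
board yaw 3.3878085170066243 [array([0.49996401, 0.0668803 , 0.186     ]), array([0.48705551, 0.28493876, 0.186     ])]
board yaw 3.0795420089444985 [array([0.51463625, 0.06680713, 0.186     ]), array([0.50266097, 0.28939607, 0.186     ])]
```

The w2 fit for the cup ran into the dark gripper rod. I'll use the hand-read rim centre (284.1, 223) there instead.

Run:
```python
from h import *
import pickle
w1,w2=[pickle.load(open(f"w{k}.pkl","rb")) for k in(1,2)];t=calibration("top")
print(tri([(w2,(284.1,223)),(t,(218.45,213.7))]),plane(w2,(284.1,223),.14),plane(w2,(284.1,223),.145))
print(tri([(w1,(275.8,203.5)),(t,(389.5,266.9))]),plane(w1,(275.8,203.5),.08))
```

```text
(array([0.57324752, 0.1346178 , 0.13631773]), [np.float64(1.7), np.float64(1.7)]) [0.57340001 0.13567513 0.14      ] [0.57194297 0.13547419 0.145     ]
(array([ 0.44885014, -0.24493291,  0.08136124]), [np.float64(0.1), np.float64(0.1)]) [ 0.44908197 -0.24484973  0.08      ]
```

carry_out:
  deltas:
    - [[1,-0.017,0.038,0,0,0,0],[1,0,0,0.2,0,0,0],[1,0,0,0.25,0,0,0],[1,0,0,0.25,0,0,0],[1,0,0,0.2,0,0,0],[1,0,0,0.11,0,0,0],[1,0,0,0.1,0,0,0],[1,0,0,0,0,0,0],[1,0,0,0,0,0,0]]
  squeeze: 20

```text
clock: 4.7
ee_pos: [0.5731, 0.1355, 0.182]
tcp_rot: [3.141, 0.001, -3.069]
wrist_force: [0.4, -0.6, -0.6]
gripper_width: 0.087
finger_force: 0.0
```

carry_out:
  deltas:
    - [[-0.3,0,0,0,0,0,0],[-0.3,0,0,0,0,0,0],[-0.3,0,0,0,0,0,0],[-0.3,0,0,0,0,0,0],[-0.3,0,0,0,0,0,0]]

```text
clock: 5.32
ee_pos: [0.573, 0.1352, 0.1816]
tcp_rot: [-3.141, 0.001, -3.069]
wrist_force: [1.3, -1.8, 2.1]
gripper_width: 0.0645
finger_force: 20.0
```

carry_out:
  deltas:
    - [[-0.3,0,0,-0.05,0,0,0],[-0.3,0,0,-0.1,0,0,0],[-0.3,0,0,-0.1,0,0,0],[-0.3,0,0,-0.1,0,0,0],[-0.3,0,0,-0.15,0,0,0],[-0.3,0,0,-0.2,0,0,0],[-0.3,0,0,-0.2,0,0,0],[-0.3,0,0,-0.2,0,0,0],[-0.3,0,0,-0.1,0,0,0],[-0.3,0,0,0,0,0,0],[-0.3,0,0,0,0,0,0]]

```text
clock: 6.7
ee_pos: [0.5723, 0.1353, 0.3004]
tcp_rot: [-3.141, -0.002, -3.069]
wrist_force: [-0.3, -0.8, -2.1]
gripper_width: 0.0643
finger_force: 20.0
```

Run:
```python
from h import *
o=get_obs();i=snapshot("wrist");j=snapshot("scene")
print(o["clock"],o["ee_pos"],o["tcp_rot"],o["wrist_force"],o["gripper_width"],o["finger_force"])
cv2.imwrite("pics/l.png",np.hstack([cv2.resize(i[90:330,140:420,::-1],(400,343)),cv2.resize(j[100:310,180:450,::-1],(400,343))]))
```

```text
6.7 [0.57227971 0.13528091 0.30035127] [-3.14134553e+00 -1.77210354e-03 -3.06907638e+00] [-0.27361561 -0.78578603 -2.05164196] 0.06428902057272758 19.99735535853688
```

View pics/l.png

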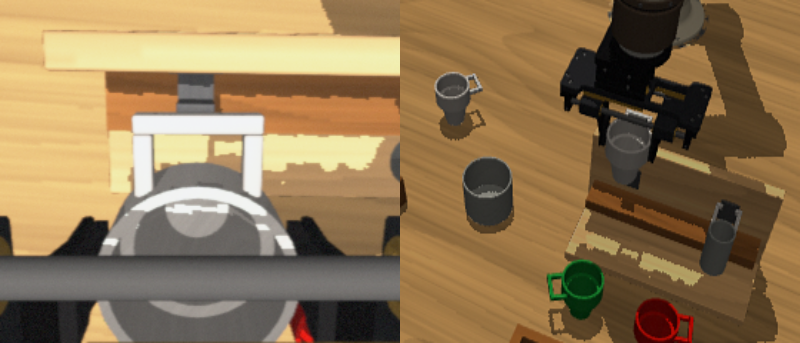

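The view shows the cup free of the hook and upright in the grip. Its rim's robot-side outer edge is at crop (198,187), which is about (278.6,220.9) in the full image. Next I'll work out the cup's offset from the tool axis.

Run:
```python
from h import *
w=calibration("wrist");o=get_obs();p=o["ee_pos"]
for z in(.255,.258,.261):
    e=plane(w,(278.6,220.9),z);l=plane(w,(140+100/1.4286,265),z);r=plane(w,(140+298/1.4286,265),z)
    yaw=o["tcp_rot"][2];tx=np.array([np.cos(yaw),np.sin(yaw)]);ty=np.array([np.sin(yaw),-np.cos(yaw)])
    print(z,"axis along tool x",tx@(e-p)[:2]-.032,"y",ty@((l+r)/2-p)[:2],"width",np.linalg.norm(l-r))
cx=np.array([.4490,-.2450])
d=cx-p[:2];print(p,tx@d,ty@d)
```

```text
0.255 axis along tool x -0.002380559325327221 y 0.0010299051295166483 width 0.06212348448464383
0.258 axis along tool x -0.001523601049908476 y 0.0010175964502658539 width 0.060775938776360845
0.261 axis along tool x -0.0006666427744897313 y 0.0010052877710150755 width 0.05942839306807789
[0.57238592 0.13526733 0.30024834] 0.15067279362221808 -0.37030397760066114
```

carry_out:
  deltas:
    - [[-0.3,0,-0.2,0,0,0,0],[-0.3,0,-0.3,0,0,0,0],[-0.3,0,-0.35,0,0,0,0],[-0.3,0,-0.35,0,0,0,0],[-0.3,0.1,-0.35,0,0,0,0],[-0.3,0.2,-0.35,0,0,0,0],[-0.3,0.25,-0.35,0,0,0,0],[-0.3,0.25,-0.35,0,0,0,0],[-0.3,0.25,-0.35,0,0,0,0],[-0.3,0.2,-0.35,0,0,0,0],[-0.3,0.16,-0.25,0,0,0,0],[-0.3,0.1,-0.15,0,0,0,0],[-0.3,0,0,0,0,0,0],[-0.3,0,0,0,0,0,0],[-0.3,0,0,0,0,0,0]]

```text
clock: 8.68
ee_pos: [0.4495, -0.244, 0.3012]
tcp_rot: [3.141, 0.0, -3.068]
wrist_force: [1.2, 0.0, -2.4]
gripper_width: 0.0646
finger_force: 20.0
```

Run:
```python
from h import *
o=get_obs();i=snapshot("wrist");j=snapshot("scene")
p=o["ee_pos"];print(o["clock"],p,o["tcp_rot"],o["wrist_force"],o["gripper_width"])
yaw=o["tcp_rot"][2];tx=np.array([np.cos(yaw),np.sin(yaw)]);ty=np.array([np.sin(yaw),-np.cos(yaw)])
d=np.array([.4490,-.2450])-p[:2];print(tx@d,ty@d)
cv2.imwrite("pics/m.png",np.hstack([cv2.resize(i[90:330,140:420,::-1],(400,343)),cv2.resize(j[80:270,100:320,::-1],(397,343))]))
```

```text
8.675 [ 0.44945054 -0.24400212  0.30118382] [ 3.14148881e+00  1.34395028e-05 -3.06768843e+00] [ 1.18262865  0.01150095 -2.42099505] 0.06458058813063618
0.0005229949711568899 -0.0009618857617826699
```

View pics/m.png

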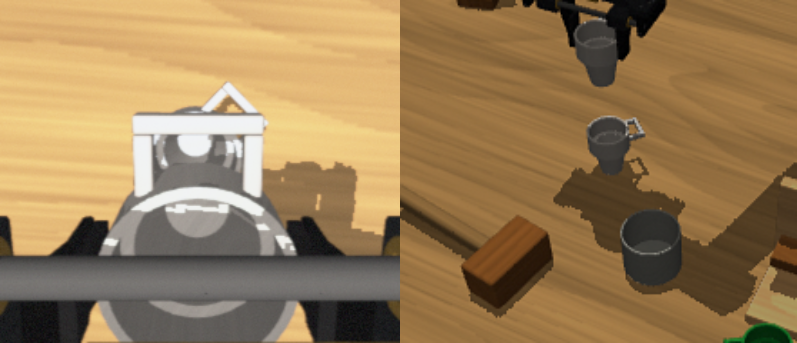

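The cup hangs squarely above the twin. In the wrist crop the twin's rim shows behind at about (197,150), and the scene view agrees. Now I'll lower it.

carry_out:
  deltas:
    - [[-0.3,0.005,-0.01,0.1,0,0,0],[-0.3,0,0,0.2,0,0,0],[-0.3,0,0,0.2,0,0,0],[-0.3,0,0,0.2,0,0,0],[-0.3,0,0,0.15,0,0,0],[-0.3,0,0,0.1,0,0,0],[-0.3,0,0,0.1,0,0,0],[-0.3,0,0,0.05,0,0,0],[-0.3,0,0,0.05,0,0,0],[-0.3,0,0,0.05,0,0,0],[-0.3,0,0,0.05,0,0,0],[-0.3,0,0,0,0,0,0],[-0.3,0,0,0,0,0,0]]

```text
clock: 10.4
ee_pos: [0.4487, -0.2457, 0.1764]
tcp_rot: [-3.141, 0.0, -3.069]
wrist_force: [0.2, 0.6, -1.5]
gripper_width: 0.0643
finger_force: 20.0
```

carry_out:
  deltas:
    - [[-0.3,0,0,0.03,0,0,0],[-0.3,0,0,0.03,0,0,0],[-0.3,0,0,0.03,0,0,0],[-0.3,0,0,0.03,0,0,0],[-0.3,0,0,0.03,0,0,0],[-0.3,0,0,0,0,0,0]]

```text
clock: 11.15
ee_pos: [0.4484, -0.2456, 0.1609]
tcp_rot: [3.141, -0.001, -3.069]
wrist_force: [-0.6, 0.7, -1.5]
gripper_width: 0.0644
finger_force: 20.0
```

carry_out:
  deltas:
    - [[-0.3,0,0,0.02,0,0,0],[-0.3,0,0,0.02,0,0,0],[-0.3,0,0,0.01,0,0,0],[-0.3,0,0,0,0,0,0]]

```text
clock: 11.65
ee_pos: [0.4486, -0.2456, 0.1562]
tcp_rot: [3.142, -0.0, -3.069]
wrist_force: [-0.2, 0.6, -1.8]
gripper_width: 0.0643
finger_force: 20.0
```

carry_out:
  deltas:
    - [[-0.3,0,0,0.01,0,0,0],[-0.3,0,0,0.01,0,0,0],[-0.3,0,0,0,0,0,0]]

```text
clock: 12.02
ee_pos: [0.4485, -0.2456, 0.1542]
tcp_rot: [3.142, -0.0, -3.069]
wrist_force: [1.0, -0.1, -2.2]
gripper_width: 0.0644
finger_force: 20.0
```

carry_out:
  deltas:
    - [[-0.3,0,0,0.01,0,0,0],[-0.3,0,0,0,0,0,0]]

```text
clock: 12.28
ee_pos: [0.4488, -0.2456, 0.1538]
tcp_rot: [-3.141, 0.001, -3.069]
wrist_force: [-0.9, 1.5, 3.1]
gripper_width: 0.0644
finger_force: 20.0
```

The contact force rises exactly at the predicted home height, so I'll release and withdraw.

carry_out:
  deltas:
    - [[0.6,0,0,0,0,0,0],[0.6,0,0,0,0,0,0],[1,0,0,0,0,0,0],[1,0,0,0,0,0,0],[1,0,0,0,0,0,0],[1,0,0,-0.05,0,0,0],[1,0,0,-0.15,0,0,0],[1,0,0,-0.2,0,0,0],[1,0,0,-0.3,0,0,0],[1,0,0,-0.3,0,0,0],[1,0,0,-0.3,0,0,0],[1,0,0,-0.2,0,0,0],[1,0,0,0,0,0,0],[1,0,0,0,0,0,0]]

```text
clock: 14.02
ee_pos: [0.4481, -0.2454, 0.3028]
tcp_rot: [3.141, -0.001, -3.069]
wrist_force: [0.1, -1.0, -0.5]
gripper_width: 0.0873
finger_force: 0.0
```

Run:
```python
from h import *
o=get_obs();i=snapshot("wrist");j=snapshot("scene")
print(o["clock"],o["ee_pos"],o["wrist_force"],o["gripper_width"])
cv2.imwrite("pics/f.png",np.hstack([cv2.resize(i[90:330,140:420,::-1],(400,343)),cv2.resize(j[110:200,165:270,::-1],(400,343))]))
```

```text
14.025 [ 0.44806581 -0.24540893  0.30278393] [ 0.05678294 -0.99890197 -0.47114249] 0.0873357119977553
```

View pics/f.png

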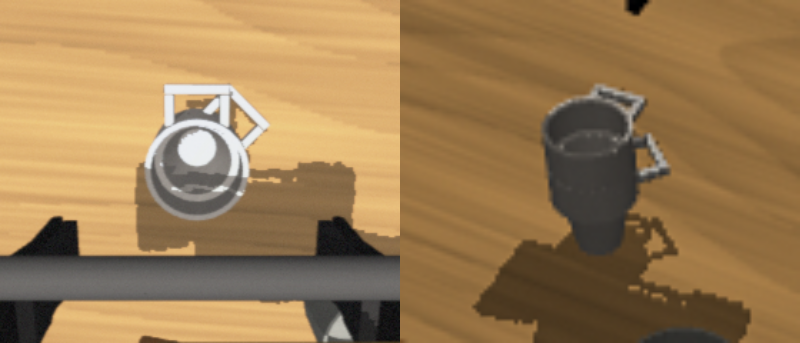

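The stack stands straight: the cup is nested level with no gap at the shoulder (scene crop, about (590,185)), and the gripper is clear. I'm handing it in.

```bash
python3 -c "
from cell import *
print(close_job())"
```

```text
the job is handed in; nothing more can be done
None
```

The stepped cup is off its hook and sits upright and fully home in the standing cup, released with the gripper clear, and the job was handed in at about 14 s; no verdict was returned.

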